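Refit the nested lids of a clip tin, then lift off only the outer lid

ROBOT

A 6-joint arm with a two-finger parallel gripper is mounted at the origin on the work surface. World frame = base frame: x ahead of the robot, y to its left, z up, the work surface at z = 0. Lengths are in m, angles in rad, forces in N, time in s.
With the tool pointing down it reaches from about 0.425 to 0.95 m from the base axis. Payload 14.7 kg.
Tool frame: the origin (TCP) lies midway between the tips of the shut fingers; the grasp point (between the pads) lies 19 mm behind it; z points along the fingers, x is the direction in which the jaws open and shut, and the axes are right-handed (so a half turn about z gives the same grasp; the last joint's range is limited). The gripper opens to 85 mm and grips with 20 to 120 N. Pads are 22 mm wide; open, the fingers measure 114 mm over their backs; the gripper's body (76 mm by 85 mm) begins 54 mm behind the grasp point. The pads swing forward as they close: fully open they stand 13 mm farther back than shut.
Start: joints at [1.149, 0.48, 1.596, -0, 1.065, -0.047], TCP at [0.238, 0.605, 0.231] pointing down, gripper open.
Joint ranges: [-2.75, 2.75], [-0.82, 2.05], [0.23, 2.67], [-1.56, 4.7], [0.09, 2.69], [-2.92, 2.92]. Speed limits (rad/s): [1.89, 1.89, 2.39, 3.01, 3.01, 3.01].

INTERFACE

Orientations are given as a unit quaternion [x, y, z, w].
In Python, from bench import robot gives the robot as it stands.
- The arm moves only by the tool apply_moves, never from a script. Its argument "moves" is a list of rows, each a list of 3 entries, a list of its own where there are three numbers: the shift along the tool's x, y, z in cm, then the turn about the tool's z in degrees, then the finger opening in cm, from 0 to 8.54. In form: [[[dx, dy, dz], turn, jaw], ...]. A call has 1 to 12 rows; each row is the pose to reach, as a shift and turn from the pose commanded when the call began, along the tool's axes at that moment; what a row does not reach only later rows make up. A row lasts 1/8 s, in which the tool goes at most 62.5 mm and 10.7 degrees, less where a joint would pass 70% of its speed; a pose out of reach is approached as far as the arm can. A call with a gripper value outside its range is refused whole. The fingers move at their own pace and stop on an object; "force" is the grip in N (left out, the last holds). Time passes only in rows, so rows that repeat a pose let the fingers close. It gives the time, the measured TCP pose, the force and the opening at its end, in the units of the state.
- robot.get_obs(): the state, without advancing time (a new reading comes with each control period).
- robot.camera(name): name is "scene" or "side" or "wrist"; returns the picture (420x560x3 uint8, red, green, blue); there is no depth.
- robot.get_calibration(name): a dict with "camera_matrix" (3x3 intrinsics, pixels), "dist" ([k1, k2, p1, p2, k3] as OpenCV has them; the pictures are not rectified), "extrinsics" (4x4, takes a point from camera to world coordinates). Camera axes: x right, y down, z forward; pixel columns grow to the right and rows downward; lengths in m; the calibration is good to about 2 mm. A picture is of the moment at which its call begins: read the wrist's pose just before it. get_calibration takes no time and is no camera call; for the wrist camera it gives the pose at the moment of the call.
- robot.finish_job(): hands the job in, once; it reports no verdict.
The state is a dict: "time_s": time; "joint_positions": joint angles; "joint_velocities": joint speeds; "effort": joint torques, N m; "tool_pos": TCP position; "tool_rot": TCP orientation; "force": force on the tool from outside, world axes, zero at the start; "moment": the same for the moment, N m; "finger_gap": finger opening in m.
Only numpy, scipy, OpenCV 4.12 (cv2) and the standard library are available. Lean on these libraries where they do the work, as an engineer would, in place of code of your own. Each camera call takes 0.05 s, during which the arm holds its last target.

TASK

Pick up the nested pair of lids together by the inner lid's knob, lower them gently as one onto the open clip tin until the inner lid sits fully home, and let go of the knob. Then take the outer lid by its collar and lift it alone straight up off the knob, leaving the inner lid undisturbed in the tin, and finish while still holding the outer lid level and still, about 10 cm above where it sat on the tin. Leave the tin and everything else on the desk standing where they are.

Things in the scene. Friction and masses are not known exactly. Their poses are not given: they have to be found in the camera images.
- tin: Open round tin of bare metal standing on the desk, loose, about 0.6 kg, paper clips lying on its floor. 96 mm outside diameter, 70 mm high, wall 3 mm, so the mouth is 90 mm wide. Origin: centre of its underside; z up.
- inner_lid: Inner lid, bare metal, about 0.15 kg, round about its z. Origin: underside centre of its plug. Above it: plug 0-14 mm (86 mm diameter, tapered to 76 at the bottom), flange 14-24 mm (98 diameter), stem 24-55 mm (16 diameter), knob 55-77 mm. Starts standing on the desk on its plug, below the outer lid. Home: flange on the tin's rim, origin 56 mm above the tin's origin.
- knob (a point): Top centre of the inner lid's knob, an upright cylinder 22 mm in diameter and 22 mm high, 77 mm above the inner lid's origin. It is all of that lid that shows above the outer lid; lifted by it, the inner lid carries the outer lid along.
- outer_lid: Outer lid, bare metal, about 0.15 kg, round about its z, lying loose on the inner lid, up to 3 mm sideways play. Origin: underside centre of its skirt; nested, 15 mm above the inner lid's origin. Skirt 0-9 mm high (110 mm outside, 104 inside diameter), flat top 9-12 mm, collar 12-38 mm round a 28 mm hole through which stem and knob pass loosely.
- collar (a point): Top centre of the outer lid's collar: upright round tube, 40 mm outside and 28 mm inside diameter, standing 26 mm above the lid's flat top; 38 mm above the outer lid's origin. Nested, it ends 2 mm below the knob's underside and 24 mm below the knob's top; the outer lid must rise 62 mm to come clear of the knob.
- tape_roll: Bystander: roll of brown tape lying flat, 76 mm diameter, 19 mm high, between the tin and the lids. Origin: underside centre.
- glue_stick: Bystander: white glue stick standing upright, 26 mm diameter, 85 mm high, between the tin and the lids. Origin: underside centre.
- stapler: Bystander: black stapler, 125 x 34 x 50 mm, long along its x. Origin: underside centre.
- mug: Bystander: white mug, 80 mm diameter, 90 mm high, handle at its +y. Origin: underside centre.
- calculator: Bystander: grey desk calculator lying flat, 130 x 85 x 19 mm. Origin: underside centre.
- binder_clip: Bystander: small black binder clip, about 42 x 32 x 16 mm, between the tin and the lids. Origin: underside of its body.
- pen_pot: Bystander: dark metal pen pot, 72 mm diameter, 95 mm high, pens reaching to about 160 mm. Origin: underside centre.

How it is judged:
By the outcome, as a careful person would: the job done as asked, in the order asked, and still so for the second after the job is handed in, while the arm keeps its last pose, push and grip.
It also fails if it takes over 58 s, if anything falls off the work surface, if the arm or the gripper's body presses on something with over 40 N, if the wrist force passes 120 N, or if a joint passes its speed limit or range.

## Working session

There is one attempt and no reset: what is moved stays moved. The work goes in short steps, Python scripts to look and compute and a tool call to move; the robot and the scene stay as the last step left them, time stands still between calls to the robot, and variables do not carry over. Pictures are saved under pics/ and viewed, and the job is handed in when it is done.

Besides the shell and the picture viewer there is one more tool, called after "Request:" by a JSON object that holds its "api" and its "payload", one argument or row to a line. apply_moves: Moves the arm, as the interface text tells. Its arguments: {"type":"object","properties":{"moves":{"type":"array","items":{"type":"array"}},"force":{"type":"number"}},"required":["moves"]}

```bash
mkdir -p pics; ls; cat > h.py <<'E'
from bench import robot
import numpy as np, cv2, json
def snap(n,f):
    T=robot.get_calibration(n); im=robot.camera(n); cv2.imwrite('pics/'+f+'.png',im[:,:,::-1]); 
    np.savez('pics/'+f+'.npz',im=im,K=T['camera_matrix'],d=T['dist'],E=T['extrinsics'])
    return im,T
def load(f):
    z=np.load('pics/'+f+'.npz'); return z['im'],z['K'],z['d'],z['E']
def ray(f,uv):
    im,K,d,E=load(f)
    p=cv2.undistortPoints(np.array(uv,float).reshape(-1,1,2),K,d).reshape(-1,2)
    v=np.c_[p,np.ones(len(p))]@E[:3,:3].T
    return E[:3,3],v
def onz(f,uv,z):
    o,v=ray(f,uv); return o+v*((z-o[2])/v[:,2])[:,None]
def proj(f,P):
    im,K,d,E=load(f); R=E[:3,:3].T; t=-R@E[:3,3]
    return cv2.projectPoints(np.array(P,float).reshape(-1,1,3),cv2.Rodrigues(R)[0],t,K,d)[0].reshape(-1,2)
E
python3 - <<'E'
from h import *
o=robot.get_obs(); print(o)
for n in ('scene','side','wrist'):
    im,T=snap(n,n+'0'); print(n,np.round(T['extrinsics'],3).tolist())
E
```

```text
pics
{'time_s': 0.0, 'joint_positions': array([ 1.14938791e+00,  4.80834273e-01,  1.59689515e+00, -7.65883987e-06,
        1.06508567e+00, -4.66193731e-02]), 'joint_velocities': array([-0.0002783 , -0.00105659, -0.0005406 ,  0.00197896, -0.00036252,
        0.00125043]), 'effort': array([ 4.15116199e-03, -9.50651836e+01, -4.30178475e+01, -7.10183826e-05,
        1.28150621e-02, -4.44248849e-05]), 'tool_pos': array([0.23777125, 0.60449683, 0.23066288]), 'tool_rot': array([ 8.26459998e-01,  5.62995114e-01, -5.18883970e-04,  3.23051205e-04]), 'force': array([-0.50720259, -0.41167279,  0.03668051]), 'moment': array([-0.01058506,  0.01889936,  0.03862306]), 'finger_gap': 0.08555563257975453}
scene [[0.518, 0.744, -0.421, 1.277], [0.855, -0.455, 0.248, -0.391], [-0.007, -0.489, -0.872, 1.437], [0.0, 0.0, 0.0, 1.0]]
side [[0.966, -0.157, 0.207, 0.34], [-0.259, -0.521, 0.813, -1.01], [-0.02, -0.839, -0.544, 0.749], [0.0, 0.0, 0.0, 1.0]]
wrist [[0.367, 0.883, 0.293, 0.162], [0.93, -0.348, -0.116, 0.634], [-0.001, 0.315, -0.949, 0.373], [0.0, 0.0, 0.0, 1.0]]
```

View pics/scene0.png

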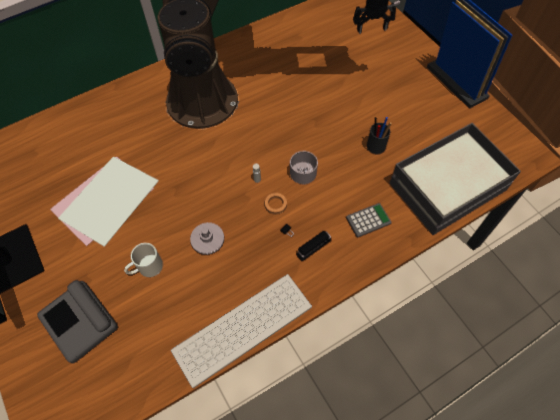

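View pics/side0.png

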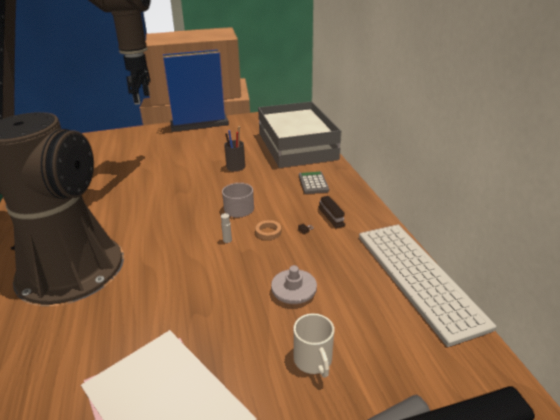

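View pics/wrist0.png

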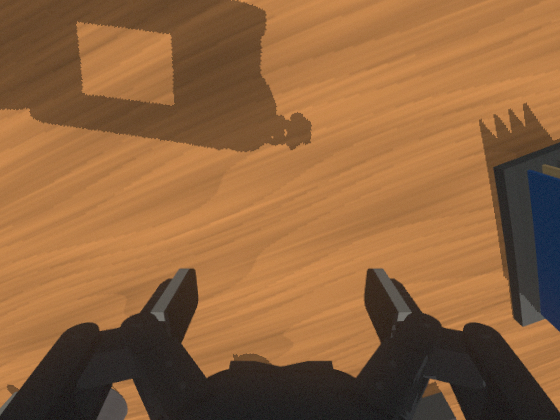

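The scene view shows the lids near (207,237), the tin near (303,167), the glue stick at (256,173), and the tape at (276,203). The side view shows the lids at (294,285) and the tin at (238,200). I'll zoom in.

```bash
python3 - <<'E'
from h import *
a=cv2.imread('pics/scene0.png');b=cv2.imread('pics/side0.png')
c=[cv2.resize(i,(390,290),interpolation=cv2.INTER_CUBIC) for i in (a[210:268,168:246],a[140:198,264:342],b[255:313,255:333],b[172:230,199:277])]
cv2.imwrite('pics/z0.png',np.vstack([np.hstack(c[:2]),np.hstack(c[2:])]))
for f,u in (('scene0',(207,238)),('side0',(294,285))): print(onz(f,[u],.03))
for f,u in (('scene0',(303,162)),('side0',(238,195))): print(onz(f,[u],.07))
E
```

```text
[[ 0.56448319 -0.25705642  0.03      ]]
[[ 0.55693916 -0.26231468  0.03      ]]
[[0.49802758 0.15132891 0.07      ]]
[[0.49405696 0.12464957 0.07      ]]
```

View pics/z0.png

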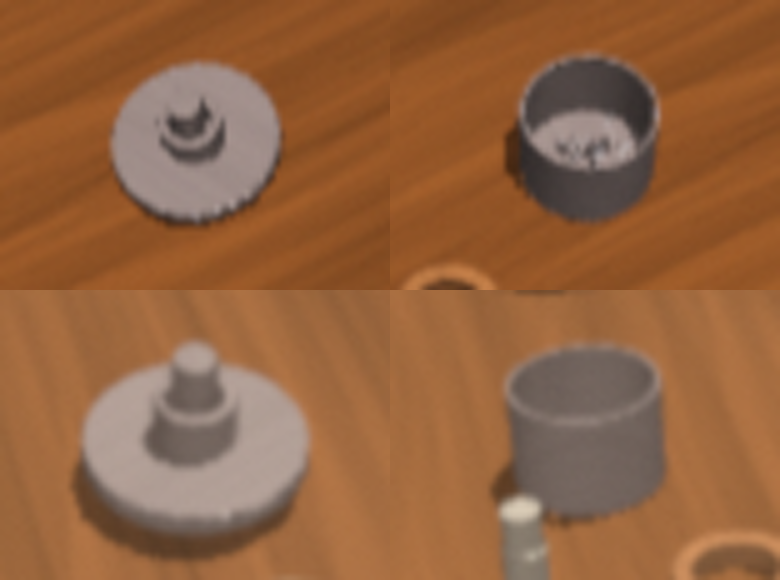

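```bash
python3 - <<'E'
from h import *
print('tin',onz('scene0',[(303.8,162.6)],.07),onz('side0',[(237.6,190.8)],.07))
print('lid plate',onz('scene0',[(207.2,237.4)],.027),onz('side0',[(294.2,284.6)],.027))
print('knob',onz('scene0',[(206.3,230)],.077),onz('side0',[(294.2,268.4)],.077))
print('glue top',onz('scene0',[(256,167)],.085),onz('side0',[(226,216)],.085))
print('tape',onz('scene0',[(276,203)],.019),onz('side0',[(268,230)],.019))
print('pens',onz('scene0',[(380,122)],.16), onz('scene0',[(377,150)],0))
print('mug',onz('scene0',[(147,252)],.09),onz('side0',[(313,327)],.09))
R=cv2.Rodrigues
from scipy.spatial.transform import Rotation as r
M=r.from_quat(robot.get_obs()['tool_rot']).as_matrix(); print(M.round(3))
p=robot.get_obs()['tool_pos']
print((M.T@(np.array([.495,.15,.30])-p)*100).round(1))
E
```

```text
tin [[0.5015607  0.15233044 0.07      ]] [[0.49736821 0.14992449 0.07      ]]
lid plate [[ 0.56137327 -0.25523417  0.027     ]] [[ 0.55870535 -0.257979    0.027     ]]
knob [[ 0.56207571 -0.25074879  0.077     ]] [[ 0.55921323 -0.25682847  0.077     ]]
glue top [[ 0.4410806  -0.00069671  0.085     ]] [[ 0.43872298 -0.00197319  0.085     ]]
tape [[0.56329815 0.00349811 0.019     ]] [[ 0.55360246 -0.00890305  0.019     ]]
pens [[0.54637847 0.42559329 0.16      ]] [[0.55435002 0.4391796  0.        ]]
mug [[ 0.54138888 -0.4423395   0.09      ]] [[ 0.54058612 -0.45122046  0.09      ]]
[[ 0.366  0.931 -0.   ]
 [ 0.931 -0.366 -0.001]
 [-0.001 -0.    -1.   ]]
[-32.9  40.6  -6.9]
```

Request:
{"api": "apply_moves", "payload": {
  "moves": [
    [[-2, 2.5, -1], 0, 8.5],
    [[-5.5, 6.8, -2], 0, 8.5],
    [[-9, 11, -3], 0, 8.5],
    [[-12.5, 15.5, -4], 0, 8.5],
    [[-16, 19.8, -5], 0, 8.5],
    [[-19.5, 24, -6], 0, 8.5],
    [[-23, 28.4, -7], 0, 8.5],
    [[-26.5, 32.7, -7], 0, 8.5],
    [[-29.5, 36.5, -7], 0, 8.5],
    [[-32, 39.5, -7], 0, 8.5],
    [[-33, 40.6, -7], 0, 8.5],
    [[-33, 40.6, -7], 0, 8.5]
  ]
}}

```text
time_s: 1.65
tool_pos: [0.495, 0.1487, 0.3011]
tool_rot: [0.827, 0.562, -0.0, -0.0]
force: [-0.1, 0.5, 0.1]
finger_gap: 0.0848
```

```bash
python3 - <<'E'
from h import *
print(robot.get_obs()['tool_pos'],robot.get_obs()['time_s'],robot.get_obs()['joint_positions'])
snap('wrist','w1')
E
```

```text
[0.49496653 0.14874054 0.30111645] 1.65 [ 2.33147135e-01  2.23019484e-01  1.80843782e+00  1.76693819e-04
  1.11055362e+00 -9.61436142e-01]
```

View pics/w1.png

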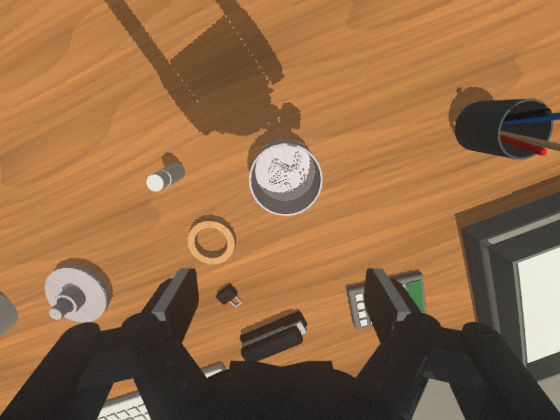

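```bash
python3 - <<'E'
from h import *
im,K,d,E=load('w1')
hsv=cv2.cvtColor(im,cv2.COLOR_RGB2HSV)
m=((hsv[...,1]<80)).astype(np.uint8)*255
m[:,:230]=0;m[:,345:]=0;m[:120]=0;m[235:]=0
cs,_=cv2.findContours(m,cv2.RETR_EXTERNAL,cv2.CHAIN_APPROX_NONE)
c=max(cs,key=cv2.contourArea); h=cv2.convexHull(c)
print(cv2.fitEllipse(c),cv2.fitEllipse(h),cv2.boundingRect(c))
P=onz('w1',h.reshape(-1,2),.07); (cc,r)=cv2.minEnclosingCircle(P[:,:2].astype(np.float32)); print('hull circ',cc,r)
A=np.c_[2*P[:,:2],np.ones(len(P))]; s=np.linalg.lstsq(A,(P[:,:2]**2).sum(1),rcond=None)[0]; print(s[:2],np.sqrt(s[2]+s[0]**2+s[1]**2))
z=cv2.resize(im[120:235,230:345],None,fx=5,fy=5)[:,:,::-1].copy()
c_=np.array([s[0],s[1],.07]); t=np.linspace(0,6.28,100)
q=proj('w1',c_+.048*np.c_[np.cos(t),np.sin(t),0*t])
cv2.polylines(z,[((q-[230,120]+.5)*5).astype(int).reshape(-1,1,2).astype(np.int32)],True,(0,255,0))
cv2.imwrite('pics/z1.png',z)
E
```

```text
((285.1070556640625, 177.66763305664062), (72.30741882324219, 75.50598907470703), 175.4879150390625) ((285.1692810058594, 177.7201385498047), (72.82637786865234, 76.24183654785156), 175.0706329345703) (249, 139, 74, 77)
hull circ (0.4939937889575958, 0.1557168811559677) 0.05018921196460724
[0.49452842 0.1547007 ] 0.04834146019882698
```

View pics/z1.png

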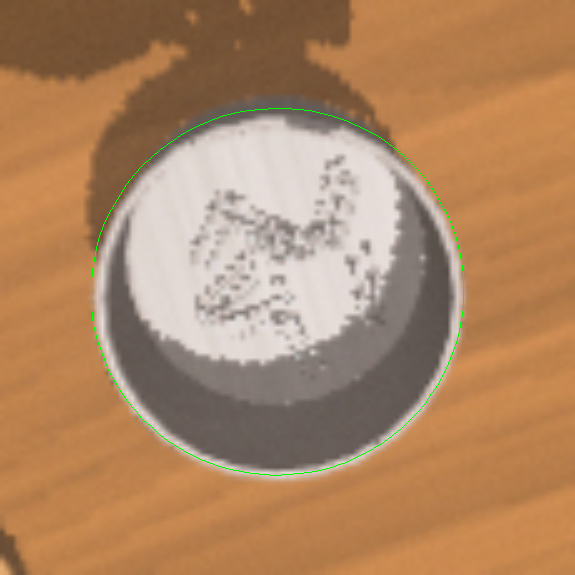

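```bash
cat >> h.py <<'E'
from scipy.optimize import least_squares
def circ(P,r):
    P=np.asarray(P)[:,:2]
    f=lambda c: np.hypot(*(P-c).T)-r
    s=least_squares(f,P.mean(0),loss='soft_l1',f_scale=.0005); return s.x, np.abs(f(s.x)).mean()
def edge_rays(f,c0,z,r,rng,thr,angs,n=60):
    """radial scans in the image round the circle (c0,z,r): returns saturation profiles' crossing"""
    pass
E
python3 - <<'E'
from h import *
im,K,d,E=load('w1')
hsv=cv2.cvtColor(im,cv2.COLOR_RGB2HSV)
m=((hsv[...,1]<90)).astype(np.uint8)*255
m[:,:230]=0;m[:,345:]=0;m[:120]=0;m[235:]=0
cs,_=cv2.findContours(m,cv2.RETR_EXTERNAL,cv2.CHAIN_APPROX_NONE)
h=max(cs,key=cv2.contourArea).reshape(-1,2).astype(float); h=h[h[:,1]>160]
g=h.mean(0)
P=onz('w1',h,.07); print(circ(P,.048),circ(P,.0478))
A=np.c_[2*P[:,:2],np.ones(len(P))]; s=np.linalg.lstsq(A,(P[:,:2]**2).sum(1),rcond=None)[0]; print(s[:2],np.sqrt(s[2]+s[0]**2+s[1]**2))
E
```

```text
(array([0.49535   , 0.15479353]), np.float64(0.0006078815920929606)) (array([0.49555672, 0.15469762]), np.float64(0.000505180455798034))
[0.49611864 0.15444552] 0.0471930488735608
```

Request:
{"api": "apply_moves", "payload": {
  "moves": [
    [[-2, 1.2, 0], 0, 8.5],
    [[-6, 3.5, 0], 0, 8.5],
    [[-10.5, 6.2, 1], 0, 8.5],
    [[-15, 8.9, 3], 0, 8.5],
    [[-19.5, 11.5, 5], 0, 8.5],
    [[-24, 14.2, 7], 0, 8.5],
    [[-28.5, 16.9, 9], 0, 8.5],
    [[-32.5, 19.2, 10], 0, 8.5],
    [[-34.5, 20.5, 10], 0, 8.5],
    [[-35.3, 20.9, 10], 0, 8.5],
    [[-35.3, 20.9, 10], 0, 8.5]
  ]
}}

```text
time_s: 3.08
tool_pos: [0.5604, -0.2549, 0.2017]
tool_rot: [0.826, 0.563, 0.0, 0.0]
force: [-0.1, -0.3, 0.4]
finger_gap: 0.085
```

```bash
python3 - <<'E'
from h import *
print(robot.get_obs()['tool_pos'],robot.get_obs()['tool_rot'],robot.get_obs()['joint_positions'])
snap('wrist','w2')
im,K,d,E=load('w2')
hsv=cv2.cvtColor(im,cv2.COLOR_RGB2HSV)
m=((hsv[...,1]<90)).astype(np.uint8)*255
cv2.imwrite('pics/m2.png',m)
E
```

```text
[ 0.56043561 -0.25488472  0.20169567] [8.26332425e-01 5.63182651e-01 1.52521707e-04 3.36995463e-05] [-4.76213362e-01  4.62377166e-01  1.70946691e+00  2.86354516e-04
  9.69544063e-01 -1.67283995e+00]
```

View pics/w2.png

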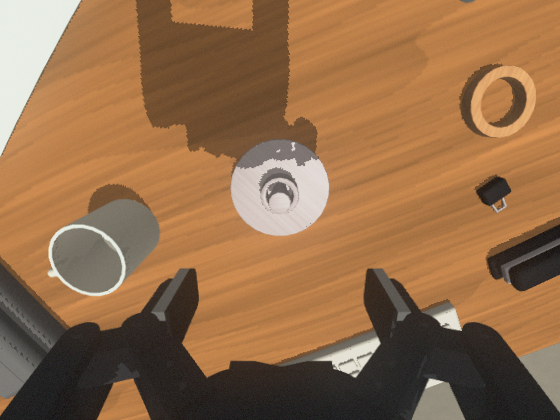

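View pics/m2.png

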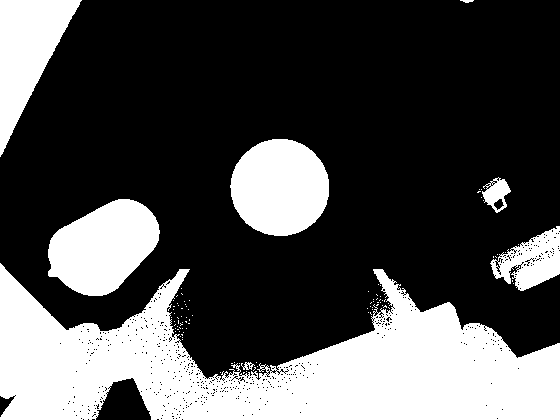

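The lid disc is centred at about (280,187) and the knob top at about (280,202).

```bash
python3 - <<'E'
from h import *
im,K,d,E=load('w2')
hsv=cv2.cvtColor(im,cv2.COLOR_RGB2HSV)
m=((hsv[...,1]<90)).astype(np.uint8)*255
m[:,:200]=0;m[:,350:]=0;m[:120]=0;m[250:]=0
cs,_=cv2.findContours(m,cv2.RETR_EXTERNAL,cv2.CHAIN_APPROX_NONE)
h=max(cs,key=cv2.contourArea).reshape(-1,2).astype(float)
for z in (.027,):
  P=onz('w2',h,z); print(circ(P,.055))
  b=h[:,1]>185; print(circ(P[b],.055))
z=cv2.resize(im[135:240,228:333],None,fx=5.5,fy=5.5,interpolation=cv2.INTER_CUBIC)[:,:,::-1]
cv2.imwrite('pics/z2.png',z)
print(proj('w2',[[.56,-.256,.077],[.56,-.256,.053]]))
E
```

```text
(array([ 0.55730272, -0.25524102]), np.float64(0.00073048197041544))
(array([ 0.5565702 , -0.25488003]), np.float64(0.00048690275406701553))
[[279.63484565 205.10656292]
 [279.69761393 198.27799103]]
```

View pics/z2.png

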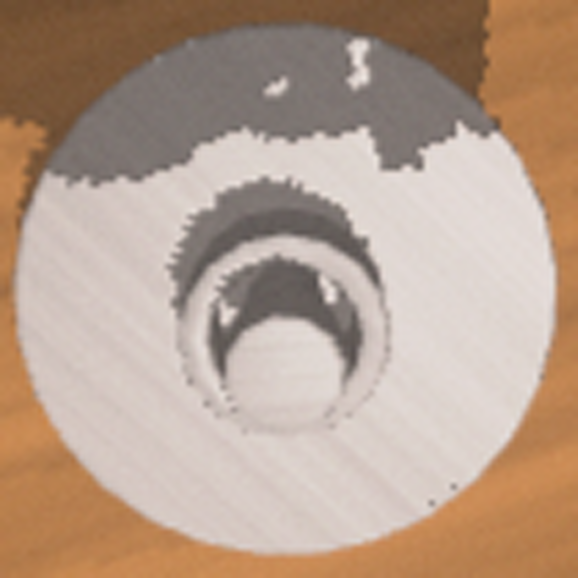

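```bash
python3 - <<'E'
from h import *
print(onz('w2',[(279.3,202.1)],.077),onz('w2',[(279.3,195.9)],.053))
from scipy.spatial.transform import Rotation as r
o=robot.get_obs();M=r.from_quat(o['tool_rot']).as_matrix()
k=onz('w2',[(279.3,202.1)],.077)[0]; k[2]=.13
print((M.T@(k-o['tool_pos'])*100).round(2), M.round(4))
E
```

```text
[[ 0.55712857 -0.25520535  0.077     ]] [[ 0.55750905 -0.25545275  0.053     ]]
[-0.18 -0.27  7.17] [[ 3.653e-01  9.309e-01  2.000e-04]
 [ 9.309e-01 -3.653e-01  2.000e-04]
 [ 3.000e-04  1.000e-04 -1.000e+00]]
```

Request:
{"api": "apply_moves", "payload": {
  "moves": [
    [[-0.1, -0.1, 2], 0, 8.5],
    [[-0.2, -0.1, 5], 0, 6],
    [[-0.2, -0.1, 8], 0, 5],
    [[-0.2, -0.1, 10], 0, 5],
    [[-0.2, -0.1, 10.2], 0, 5],
    [[-0.2, -0.1, 10.2], 0, 5]
  ]
}}

```text
time_s: 3.88
tool_pos: [0.559, -0.2568, 0.1002]
tool_rot: [0.826, 0.563, 0.0, 0.0]
force: [0.2, 0.4, 0.7]
finger_gap: 0.0501
```

```bash
python3 - <<'E'
from h import *
print(robot.get_obs()['tool_pos'],robot.get_obs()['finger_gap'])
snap('wrist','w3')
print(proj('w3',[robot.get_obs()['tool_pos']]))
E
```

```text
[ 0.55898112 -0.25677291  0.10018573] 0.05005212703656932
[[280.78916451 272.38263923]]
```

View pics/w3.png

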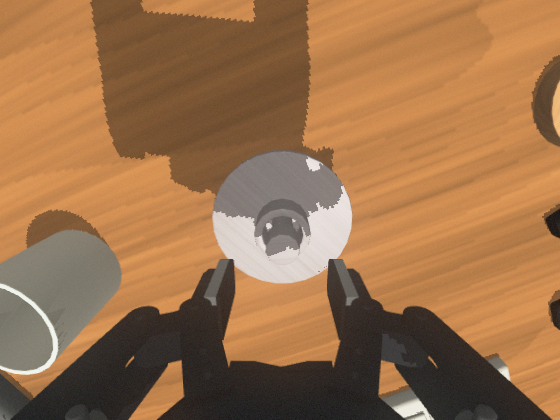

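```bash
python3 - <<'E'
from h import *
im,K,d,E=load('w3')
z=cv2.resize(im[190:290,230:330],None,fx=6,fy=6,interpolation=cv2.INTER_CUBIC)[:,:,::-1]
cv2.imwrite('pics/z3.png',z)
E
```

```text
(no output)
```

View pics/z3.png

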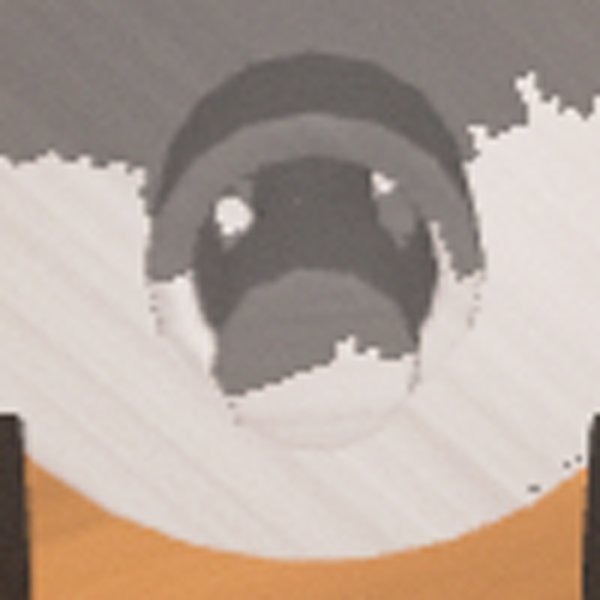

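```bash
python3 - <<'E'
from h import *
k=onz('w3',[(282.2,249.5)],.077)[0]
from scipy.spatial.transform import Rotation as r
o=robot.get_obs();M=r.from_quat(o['tool_rot']).as_matrix()
print(k,(M.T@(k-o['tool_pos'])*100).round(2),o['joint_positions'])
E
```

```text
[ 0.5571245  -0.25531813  0.077     ] [ 0.09 -0.26  2.35] [-4.80222570e-01  5.84354664e-01  1.79162021e+00  8.39100133e-05
  7.64229426e-01 -1.67682351e+00]
```

Request:
{"api": "apply_moves", "payload": {
  "moves": [
    [[0.1, -0.1, 1.5], 0, 5],
    [[0.1, -0.1, 3], 0, 5],
    [[0.1, -0.1, 3.8], 0, 5],
    [[0.1, -0.1, 4.2], 0, 5],
    [[0.1, -0.1, 4.2], 0, 5],
    [[0.1, -0.1, 4.2], 0, 2.8],
    [[0.1, -0.1, 4.2], 0, 2.6]
  ],
  "force": 50
}}

```text
time_s: 4.8
tool_pos: [0.5582, -0.2562, 0.0577]
tool_rot: [0.826, 0.563, 0.0, 0.0]
force: [-0.6, 1.4, 1.0]
finger_gap: 0.0257
```

```bash
python3 - <<'E'
from h import *
print(robot.get_obs()['tool_pos'],robot.get_obs()['finger_gap'],robot.get_obs()['force'])
im,T=snap('wrist','w4')
z=cv2.resize(im[150:350,180:380],None,fx=3,fy=3,interpolation=cv2.INTER_CUBIC)[:,:,::-1]
cv2.imwrite('pics/z4.png',z)
E
```

```text
[ 0.55820073 -0.25616117  0.05765911] 0.025698204405056036 [-0.56988216  1.44105571  1.04194087]
```

View pics/z4.png

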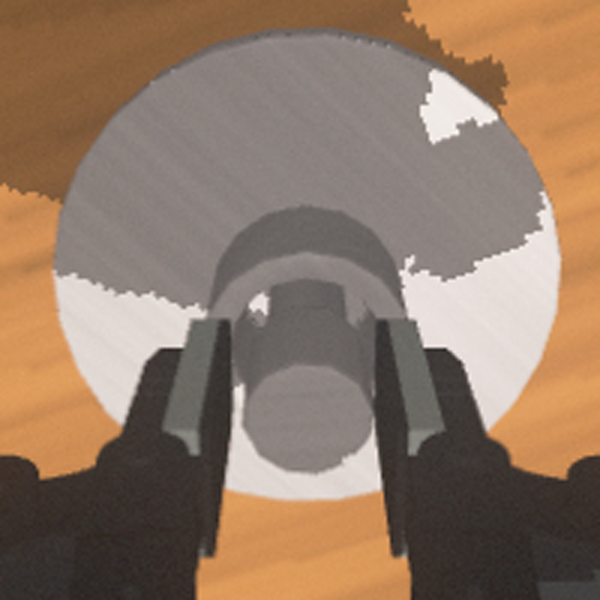

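The knob sits about 1 mm right of the mid-jaw position and is well centred in y. I'll shift and close.

Request:
{"api": "apply_moves", "payload": {
  "moves": [
    [[0.1, 0, 0], 0, 2.6],
    [[0.1, 0, 0], 0, 2.4],
    [[0.1, 0, 0], 0, 2.3],
    [[0.1, 0, 0], 0, 2.2],
    [[0.1, 0, 0], 0, 2.0],
    [[0.1, 0, 0], 0, 1.5],
    [[0.1, 0, 0], 0, 1.5],
    [[0.1, 0, 0], 0, 1.5]
  ],
  "force": 60
}}

```text
time_s: 5.85
tool_pos: [0.5583, -0.2554, 0.0576]
tool_rot: [0.826, 0.563, -0.0, 0.0]
force: [-3.3, -2.9, 5.1]
finger_gap: 0.0199
```

```bash
python3 - <<'E'
from h import *
print(robot.get_obs()['tool_pos'],robot.get_obs()['finger_gap'],robot.get_obs()['force'])
im,T=snap('wrist','w5')
z=cv2.resize(im[150:350,180:380],None,fx=3,fy=3,interpolation=cv2.INTER_CUBIC)[:,:,::-1]
cv2.imwrite('pics/z5.png',z)
E
```

```text
[ 0.55829434 -0.25536014  0.05756425] 0.0199498707538098 [-3.29451303 -2.93347285  5.10731088]
```

View pics/z5.png

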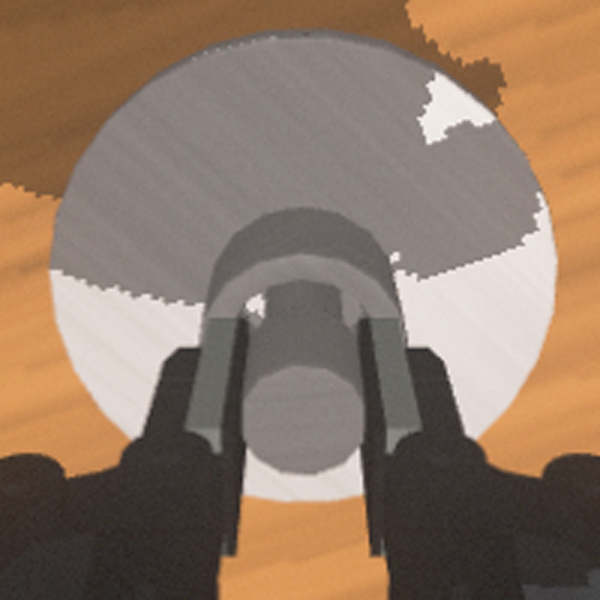

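Request:
{"api": "apply_moves", "payload": {
  "moves": [
    [[0, 0, -0.2], 0, 1.5],
    [[0, 0, -0.6], 0, 1.5],
    [[0, 0, -1.2], 0, 1.5],
    [[0, 0, -2.2], 0, 1.5],
    [[0, 0, -3.6], 0, 1.5],
    [[0, 0, -5], 0, 1.5],
    [[0, 0, -6], 0, 1.5],
    [[0, 0, -6.3], 0, 1.5],
    [[0, 0, -6.3], 0, 1.5]
  ],
  "force": 70
}}

```text
time_s: 7.02
tool_pos: [0.5583, -0.2551, 0.1204]
tool_rot: [0.826, 0.563, 0.0, 0.0]
force: [-0.1, -0.2, -3.7]
finger_gap: 0.0196
```

```bash
python3 - <<'E'
from h import *
print(robot.get_obs()['tool_pos'],robot.get_obs()['finger_gap'],robot.get_obs()['force'])
im,T=snap('wrist','w6'); im,T=snap('side','s6')
z=cv2.resize(im[200:320,220:380],None,fx=4,fy=4,interpolation=cv2.INTER_CUBIC)[:,:,::-1]
cv2.imwrite('pics/z6.png',z)
E
```

```text
[ 0.55832635 -0.25510757  0.12037289] 0.01958394760110423 [-0.1087567  -0.23222855 -3.67096833]
```

View pics/z6.png

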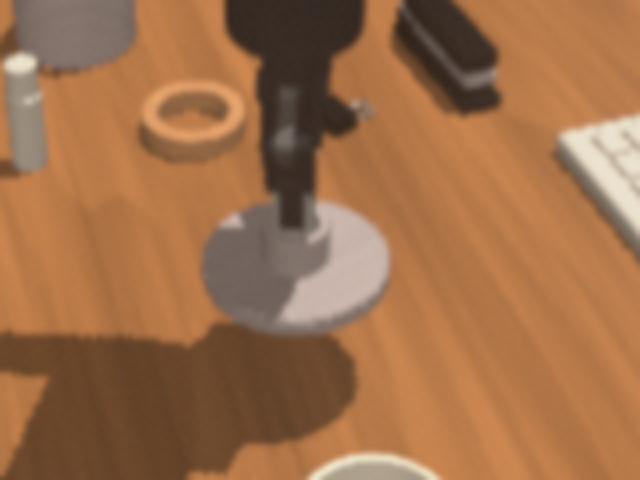

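View pics/w6.png

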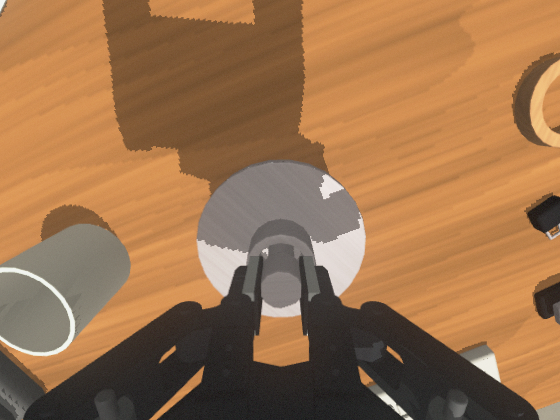

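Request:
{"api": "apply_moves", "payload": {
  "moves": [
    [[1.2, -0.3, -1.5], 0, 1.5],
    [[4, -1, -3.5], 0, 1.5],
    [[7.5, -2.1, -5.5], 0, 1.5],
    [[11.5, -3.3, -7], 0, 1.5],
    [[15.5, -4.5, -8], 0, 1.5],
    [[19.5, -5.7, -8], 0, 1.5],
    [[23.5, -6.9, -8], 0, 1.5],
    [[27.5, -8.1, -8], 0, 1.5],
    [[31, -9.3, -8], 0, 1.5],
    [[33.8, -10.2, -8], 0, 1.5],
    [[35.3, -10.6, -8], 0, 1.5],
    [[35.8, -10.7, -8], 0, 1.5]
  ]
}}

```text
time_s: 8.62
tool_pos: [0.5898, 0.1181, 0.2007]
tool_rot: [0.826, 0.563, 0.0, 0.0]
force: [0.2, -0.3, -3.0]
finger_gap: 0.0193
```

Request:
{"api": "apply_moves", "payload": {
  "moves": [
    [[0, 0, 0], 0, 1.5],
    [[0, 0, 0], 0, 1.5]
  ]
}}

```text
time_s: 8.88
tool_pos: [0.5898, 0.1164, 0.2003]
tool_rot: [0.827, 0.563, -0.0, 0.0]
force: [0.4, -0.9, -2.9]
finger_gap: 0.02
```

```bash
python3 - <<'E'
from h import *
print(robot.get_obs()['tool_pos'],robot.get_obs()['tool_rot'],robot.get_obs()['finger_gap'],robot.get_obs()['force'])
im,T=snap('wrist','w7')
E
```

```text
[0.58977474 0.11635528 0.20031471] [ 8.26690813e-01  5.62656449e-01 -1.35464262e-04  3.81713117e-05] 0.01998672615928099 [ 0.40931069 -0.87234081 -2.91183472]
```

View pics/w7.png

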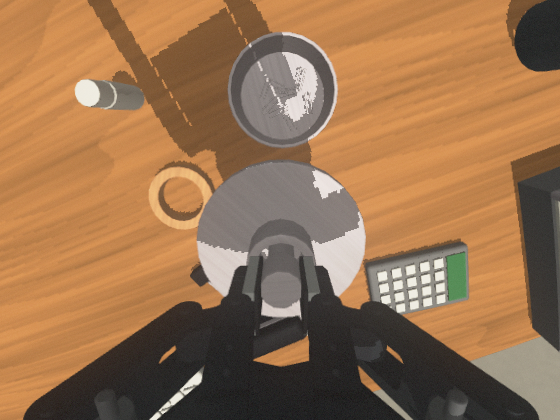

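```bash
python3 - <<'E'
from h import *
from scipy.spatial.transform import Rotation as r
o=robot.get_obs();M=r.from_quat(o['tool_rot']).as_matrix()
f='w7';im,K,d,E=load(f)
print(E[:3,3])
hsv=cv2.cvtColor(im,cv2.COLOR_RGB2HSV)
m=((hsv[...,1]<90)).astype(np.uint8)*255
m=cv2.morphologyEx(m,cv2.MORPH_OPEN,np.ones((3,3)))
def cont(box):
    a,b,c,e=box; q=np.zeros_like(m); q[c:e,a:b]=m[c:e,a:b]
    cs,_=cv2.findContours(q,cv2.RETR_EXTERNAL,cv2.CHAIN_APPROX_NONE)
    return max(cs,key=cv2.contourArea).reshape(-1,2).astype(float)
h=cont((215,350,20,157)); print(h.min(0),h.max(0))
for nm,b in (('all',h[:,1]>0),('bottom',h[:,1]>90),('top',h[:,1]<90)):
    t=circ(onz(f,h[b],.07),.048); print('tin',nm,t)
g=cont((190,370,158,262)); print(g.min(0),g.max(0)); g=g[(g[:,1]<240)]
z=o['tool_pos'][2]-.0575+.027
l=circ(onz(f,g,z),.055); print('plate',l, M.T[:2]@(np.r_[l[0],0]-np.r_[o['tool_pos'][:2],0]))
# knob top
im2=cv2.resize(im[20:320,180:380],None,fx=3,fy=3,interpolation=cv2.INTER_CUBIC)[:,:,::-1].copy()
th=np.linspace(0,6.28,90)
for c,zz,R in ((circ(onz(f,h,.07),.048)[0],.07,.048),(l[0],z,.055),(o['tool_pos'][:2],o['tool_pos'][2]+.0195,.011)):
    q=proj(f,np.c_[c[0]+R*np.cos(th),c[1]+R*np.sin(th),0*th+zz])
    cv2.polylines(im2,[((q-[180,20]+.5)*3).astype(np.int32).reshape(-1,1,2)],True,(0,255,0))
cv2.imwrite('pics/z7.png',cv2.resize(im2[:600],None,fx=1,fy=1)); cv2.imwrite('pics/z7b.png',im2[400:])
E
```

```text
[0.51414815 0.14589123 0.34258702]
[228.  32.] [337. 147.]
tin all (array([0.49662203, 0.15430208]), np.float64(0.000710557239898284))
tin bottom (array([0.49568272, 0.15458703]), np.float64(0.0003157073361731046))
tin top (array([0.49735689, 0.15403547]), np.float64(0.00031838804087777384))
[197. 160.] [365. 261.]
plate (array([0.58888823, 0.11632554]), np.float64(0.0006960385485643808)) [-0.00036749 -0.00081246]
```

View pics/z7.png

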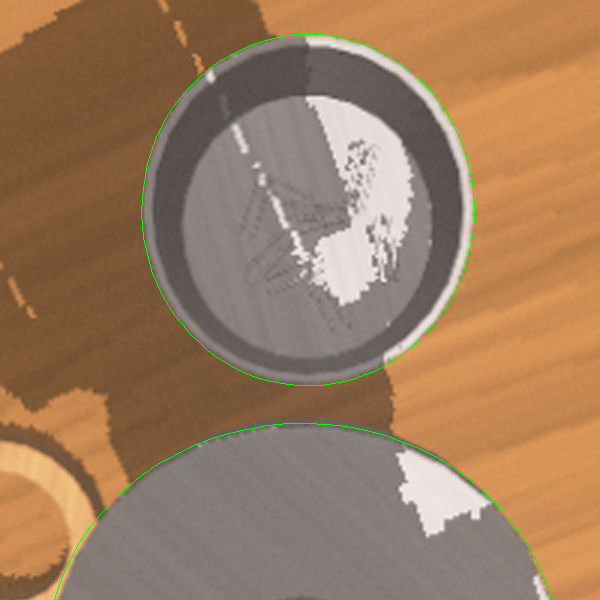

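View pics/z7b.png

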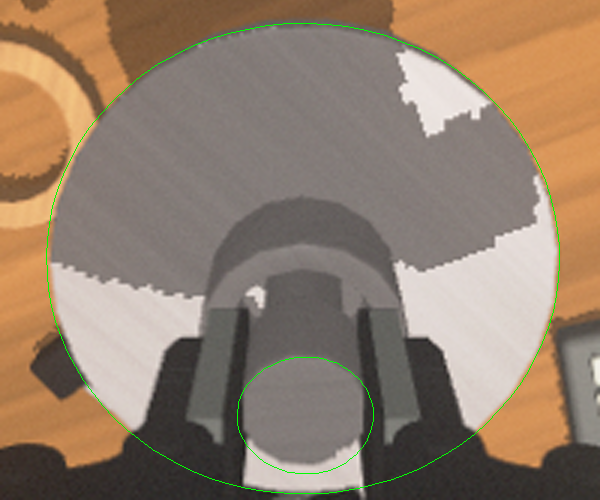

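Request:
{"api": "apply_moves", "payload": {
  "moves": [
    [[0, -1, 0], 0, 1.5],
    [[0.1, -3.5, 0], 0, 1.5],
    [[0.15, -6, 0], 0, 1.5],
    [[0.15, -8.2, 0], 0, 1.5],
    [[0.15, -9.5, 0.5], 0, 1.5],
    [[0.15, -10, 2], 0, 1.5],
    [[0.15, -10, 3.5], 0, 1.5],
    [[0.15, -10, 4.6], 0, 1.5],
    [[0.15, -10, 5], 0, 1.5],
    [[0.15, -10, 5], 0, 1.5],
    [[0.15, -10, 5], 0, 1.5]
  ]
}}

```text
time_s: 10.3
tool_pos: [0.4977, 0.1552, 0.1506]
tool_rot: [0.827, 0.563, 0.0, 0.0]
force: [-0.8, 0.5, -3.1]
finger_gap: 0.0193
```

```bash
python3 - <<'E'
from h import *
print(robot.get_obs()['tool_pos'],robot.get_obs()['tool_rot'],robot.get_obs()['finger_gap'],robot.get_obs()['force'])
a,_=snap('wrist','w8');b,_=snap('side','s8');c,_=snap('scene','c8')
z=[cv2.resize(x,(390,390),interpolation=cv2.INTER_CUBIC)[:,:,::-1] for x in (b[150:240,193:283],c[120:210,260:350])]
cv2.imwrite('pics/z8.png',np.hstack(z))
E
```

```text
[0.49767051 0.15520133 0.15059496] [8.26501904e-01 5.62933854e-01 2.60567528e-04 1.08595891e-04] 0.01934878261909346 [-0.75419311  0.51230385 -3.14392976]
```

View pics/z8.png

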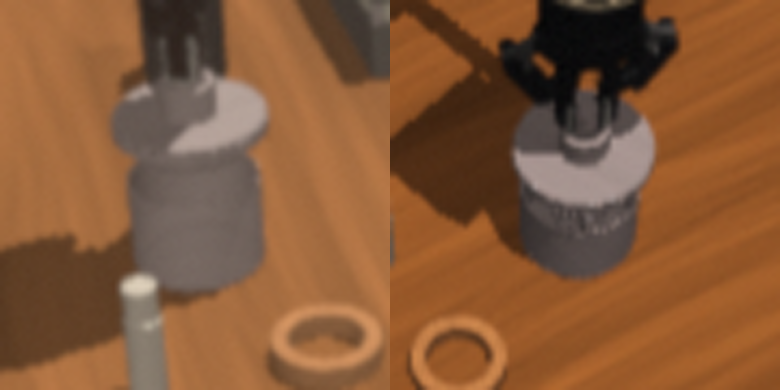

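View pics/w8.png

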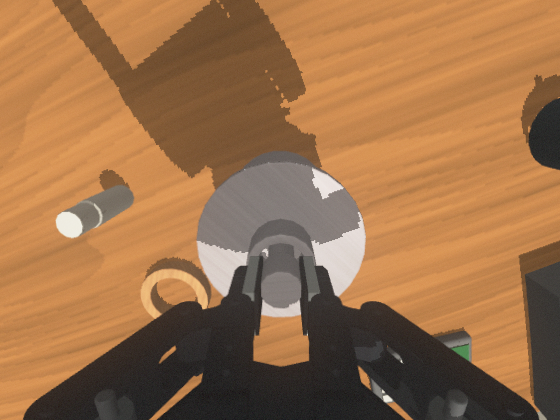

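```bash
python3 - <<'E'
from h import *
def cont(f,box,s=90,inv=False):
    im=load(f)[0]; hsv=cv2.cvtColor(im,cv2.COLOR_RGB2HSV)
    m=(hsv[...,1]<s).astype(np.uint8)*255
    a,b,c,e=box; q=np.zeros_like(m); q[c:e,a:b]=m[c:e,a:b]
    cs,_=cv2.findContours(q,cv2.RETR_EXTERNAL,cv2.CHAIN_APPROX_NONE)
    return max(cs,key=cv2.contourArea).reshape(-1,2).astype(float),m
for f,b in (('s8',(193,283,150,240)),('side0',(193,283,150,213)),('c8',(260,350,120,210)),('scene0',(260,350,120,210))):
    h,m=cont(f,b); print(f,h.min(0),h.max(0))
    # per-row extents
    for y in range(int(h[:,1].min()),int(h[:,1].max()),2):
        xs=h[h[:,1]==y][:,0]; print((y,int(xs.min()),int(xs.max())),end=' ')
    print()
z=.1201
for f in('s8','c8'): print(onz(f,[(237.1,176.6) if f=='s8' else (304.8,154)],z))
E
```

```text
s8 [219. 150.] [254. 239.]
(150, 227, 242) (152, 229, 242) (154, 229, 243) (156, 228, 243) (158, 227, 243) (160, 227, 243) (162, 227, 243) (164, 227, 243) (166, 227, 243) (168, 227, 245) (170, 224, 251) (172, 222, 253) (174, 220, 254) (176, 219, 254) (178, 219, 254) (180, 219, 253) (182, 220, 251) (184, 222, 249) (186, 224, 250) (188, 224, 251) (190, 223, 252) (192, 223, 252) (194, 223, 252) (196, 223, 252) (198, 223, 252) (200, 224, 252) (202, 224, 252) (204, 224, 252) (206, 224, 253) (208, 224, 253) (210, 224, 252) (212, 225, 250) (214, 221, 248) (216, 220, 243) (218, 221, 229) (220, 221, 229) (222, 221, 229) (224, 221, 229) (226, 222, 229) (228, 222, 230) (230, 222, 230) (232, 223, 230) (234, 223, 230) (236, 223, 230) (238, 223, 231) 
side0 [222. 183.] [253. 212.]
(183, 236, 243) (185, 228, 249) (187, 224, 251) (189, 223, 252) (191, 222, 252) (193, 222, 252) (195, 223, 252) (197, 223, 252) (199, 224, 252) (201, 224, 252) (203, 224, 252) (205, 224, 253) (207, 224, 253) (209, 224, 252) (211, 225, 251) 
c8 [286. 120.] [325. 183.]
(120, 295, 316) (122, 295, 316) (124, 295, 317) (126, 294, 324) (128, 293, 324) (130, 286, 324) (132, 286, 323) (134, 286, 321) (136, 287, 319) (138, 289, 318) (140, 291, 312) (142, 293, 311) (144, 293, 314) (146, 291, 316) (148, 290, 318) (150, 289, 319) (152, 289, 320) (154, 288, 320) (156, 288, 320) (158, 289, 319) (160, 290, 319) (162, 290, 317) (164, 290, 316) (166, 290, 316) (168, 290, 316) (170, 290, 315) (172, 290, 315) (174, 290, 315) (176, 291, 314) (178, 292, 313) (180, 294, 312) (182, 298, 308) 
scene0 [290. 151.] [317. 183.]
(151, 303, 305) (153, 295, 311) (155, 293, 313) (157, 292, 315) (159, 291, 316) (161, 290, 317) (163, 290, 317) (165, 290, 316) (167, 290, 316) (169, 290, 316) (171, 290, 315) (173, 290, 315) (175, 291, 315) (177, 292, 314) (179, 293, 313) (181, 296, 310) 
[[0.49932966 0.14860216 0.1201    ]]
[[0.50236838 0.15391292 0.1201    ]]
```

```bash
python3 - <<'E'
from h import *
for f,p in (('side0',(.4974,.1499)),('scene0',(.5016,.1523))):
    # expected extents
    th=np.linspace(0,6.283,400)
    def ext(z,R):
        q=proj(f,np.c_[p[0]+R*np.cos(th),p[1]+R*np.sin(th),0*th+z]); return q.min(0).round(2),q.max(0).round(2),((q.min(0)+q.max(0))/2).round(2)
    print(f,'rim',ext(.07,.048),'plate',ext(.1201,.055))
    q0=proj(f,[[*p,.12]])[0]
    for dx,dy in((.001,0),(0,.001)): print((proj(f,[[p[0]+dx,p[1]+dy,.12]])[0]-q0).round(2))
E
```

```text
side0 rim (array([222.  , 183.14]), array([253.18, 198.94]), array([237.59, 191.04])) plate (array([218.14, 168.07]), array([254.6 , 185.54]), array([236.37, 176.8 ]))
[ 0.33 -0.05]
[-0.06 -0.15]
scene0 rim (array([289.78, 151.21]), array([317.82, 174.35]), array([303.8 , 162.78])) plate (array([287.78, 140.81]), array([320.77, 167.74]), array([304.27, 154.28]))
[0.16 0.21]
[ 0.25 -0.13]
```

Request:
{"api": "apply_moves", "payload": {
  "moves": [
    [[-0.08, 0, 0.5], 0, 1.5],
    [[-0.08, 0, 1.2], 0, 1.5],
    [[-0.08, 0, 1.8], 0, 1.5],
    [[-0.08, 0, 2.1], 0, 1.5],
    [[-0.08, 0, 2.3], 0, 1.5],
    [[-0.08, 0, 2.5], 0, 1.5],
    [[-0.08, 0, 2.6], 0, 1.5],
    [[-0.08, 0, 2.7], 0, 1.5],
    [[-0.08, 0, 2.7], 0, 1.5]
  ]
}}

```text
time_s: 11.58
tool_pos: [0.497, 0.1545, 0.1233]
tool_rot: [0.826, 0.563, -0.0, 0.0]
force: [0.5, -0.3, -4.0]
finger_gap: 0.0194
```

Request:
{"api": "apply_moves", "payload": {
  "moves": [
    [[0, 0, 0.1], 0, 1.5],
    [[0, 0, 0.2], 0, 1.5],
    [[0, 0, 0.3], 0, 1.5],
    [[0, 0, 0.4], 0, 1.5],
    [[0, 0, 0.5], 0, 1.5],
    [[0, 0, 0.5], 0, 1.5]
  ]
}}

```text
time_s: 12.32
tool_pos: [0.497, 0.1544, 0.1182]
tool_rot: [0.826, 0.563, -0.0, -0.0]
force: [0.6, 0.2, -2.8]
finger_gap: 0.0193
```

Request:
{"api": "apply_moves", "payload": {
  "moves": [
    [[0, 0, 0.1], 0, 1.5],
    [[0, 0, 0.2], 0, 1.5],
    [[0, 0, 0.3], 0, 1.5],
    [[0, 0, 0.3], 0, 1.5]
  ]
}}

```text
time_s: 12.82
tool_pos: [0.4969, 0.1544, 0.1152]
tool_rot: [0.826, 0.563, -0.0, -0.0]
force: [-0.7, 0.5, -3.6]
finger_gap: 0.0198
```

Request:
{"api": "apply_moves", "payload": {
  "moves": [
    [[0, 0, 0.05], 0, 1.5],
    [[0, 0, 0.1], 0, 1.5],
    [[0, 0, 0.1], 0, 1.5]
  ]
}}

```text
time_s: 13.2
tool_pos: [0.497, 0.1544, 0.1143]
tool_rot: [0.826, 0.563, -0.0, -0.0]
force: [0.0, -0.1, -2.7]
finger_gap: 0.0197
```

Request:
{"api": "apply_moves", "payload": {
  "moves": [
    [[0, 0, 0.05], 0, 1.5],
    [[0, 0, 0.1], 0, 1.5],
    [[0, 0, 0.1], 0, 1.5]
  ]
}}

```text
time_s: 13.58
tool_pos: [0.497, 0.1544, 0.1136]
tool_rot: [0.826, 0.563, 0.0, 0.0]
force: [-2.6, -0.7, 5.3]
finger_gap: 0.0194
```

Request:
{"api": "apply_moves", "payload": {
  "moves": [
    [[0, 0, 0.05], 0, 1.5],
    [[0, 0, 0.05], 0, 1.5]
  ]
}}

```text
time_s: 13.82
tool_pos: [0.4971, 0.1545, 0.1135]
tool_rot: [0.826, 0.563, 0.0, 0.0]
force: [-4.6, -1.7, 15.0]
finger_gap: 0.0196
```

Contact came exactly at the home height (0.1135). I'll release.

Request:
{"api": "apply_moves", "payload": {
  "moves": [
    [[0, 0, -0.06], 0, 1.5],
    [[0, 0, -0.06], 0, 2.2],
    [[0, 0, -0.06], 0, 2.6],
    [[0, 0, -0.06], 0, 3.2],
    [[0, 0, -0.06], 0, 4],
    [[0, 0, -0.06], 0, 5],
    [[0, 0, -1], 0, 5.5],
    [[0, 0, -2.5], 0, 6],
    [[0, 0, -4], 0, 6],
    [[0, 0, -5], 0, 6],
    [[0, 0, -5], 0, 6]
  ]
}}

```text
time_s: 15.2
tool_pos: [0.4976, 0.1546, 0.1638]
tool_rot: [0.826, 0.563, 0.001, 0.0]
force: [0.4, 0.9, -1.0]
finger_gap: 0.06
```

```bash
python3 - <<'E'
from h import *
print(robot.get_obs()['tool_pos'],robot.get_obs()['tool_rot'],robot.get_obs()['finger_gap'],robot.get_obs()['force'])
a,_=snap('wrist','w9');b,_=snap('side','s9');c,_=snap('scene','c9')
z=[cv2.resize(x,(390,390),interpolation=cv2.INTER_CUBIC)[:,:,::-1] for x in (b[150:240,193:283],c[120:210,260:350])]
cv2.imwrite('pics/z9.png',np.hstack(z))
cv2.imwrite('pics/z9w.png',cv2.resize(a[150:350,180:380],None,fx=3,fy=3,interpolation=cv2.INTER_CUBIC)[:,:,::-1])
E
```

```text
[0.49757028 0.15460675 0.16384329] [8.26457044e-01 5.62999042e-01 8.56474676e-04 3.15449335e-04] 0.059950086733568504 [ 0.3659611   0.90212111 -0.99190432]
```

View pics/z9.png

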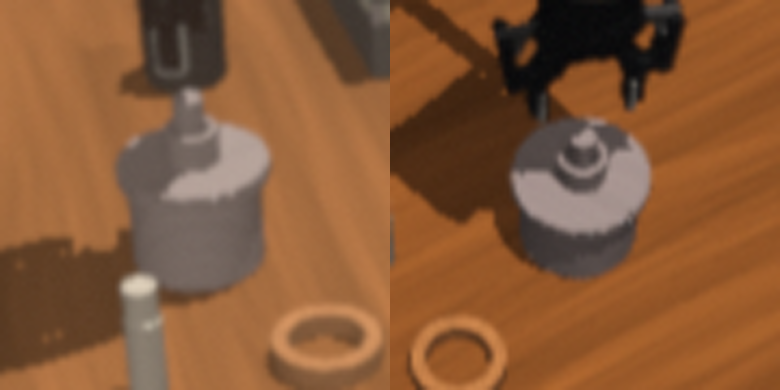

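View pics/z9w.png

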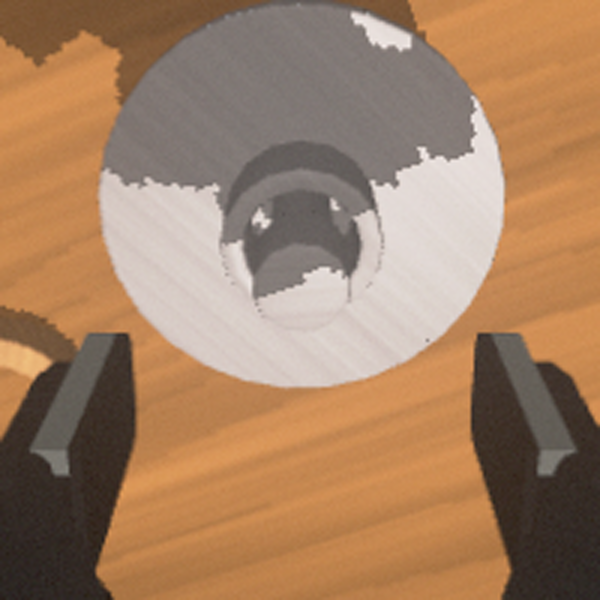

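```bash
python3 - <<'E'
from h import *
from scipy.spatial.transform import Rotation as r
o=robot.get_obs();M=r.from_quat(o['tool_rot']).as_matrix()
for n,u,z in (('collar',(279.8,230.5),.109),('knob',(280.2,244.8),.133)):
    k=onz('w9',[u],z)[0]; print(n,k,(M.T@(k-o['tool_pos'])*100).round(2))
f='w9';im=load(f)[0];hsv=cv2.cvtColor(im,cv2.COLOR_RGB2HSV)
m=((hsv[...,1]<90)).astype(np.uint8)*255
q=np.zeros_like(m); q[140:260,205:355]=m[140:260,205:355]
cs,_=cv2.findContours(q,cv2.RETR_EXTERNAL,cv2.CHAIN_APPROX_NONE)
h=max(cs,key=cv2.contourArea).reshape(-1,2).astype(float)
l=circ(onz(f,h,.083),.055); print(l,(M.T@(np.r_[l[0],0]-np.r_[o['tool_pos'][:2],0])*100).round(2))
E
```

```text
collar [0.49532113 0.15460424 0.109     ] [-0.03 -0.14  5.35]
knob [0.49563949 0.15478729 0.133     ] [-0.   -0.12  2.95]
(array([0.49536603, 0.15497061]), np.float64(0.0038193881910818035)) [ 0.   -0.15  0.  ]
```

Request:
{"api": "apply_moves", "payload": {
  "moves": [
    [[0, -0.05, 0.8], 0, 6],
    [[0, -0.05, 2.2], 0, 6],
    [[0, -0.05, 3.8], 0, 6],
    [[0, -0.05, 5.2], 0, 6],
    [[0, -0.05, 6.4], 0, 6],
    [[0, -0.05, 7.2], 0, 6],
    [[0, -0.05, 7.6], 0, 5.5],
    [[0, -0.05, 7.7], 0, 5],
    [[0, -0.05, 7.7], 0, 4.6],
    [[0, -0.05, 7.7], 0, 4.6]
  ],
  "force": 30
}}

```text
time_s: 16.6
tool_pos: [0.4968, 0.1547, 0.0861]
tool_rot: [0.826, 0.563, 0.0, 0.0]
force: [-0.4, -0.3, -0.3]
finger_gap: 0.0462
```

```bash
python3 - <<'E'
from h import *
print(robot.get_obs()['tool_pos'],robot.get_obs()['tool_rot'],robot.get_obs()['finger_gap'],robot.get_obs()['force'])
a,_=snap('wrist','w10')
cv2.imwrite('pics/z10w.png',cv2.resize(a[150:350,180:380],None,fx=3,fy=3,interpolation=cv2.INTER_CUBIC)[:,:,::-1])
E
```

```text
[0.49677762 0.15471353 0.08613196] [8.26474889e-01 5.62973506e-01 2.80636065e-04 1.00949113e-04] 0.04619508453527611 [-0.42960465 -0.30194916 -0.34168626]
```

View pics/z10w.png

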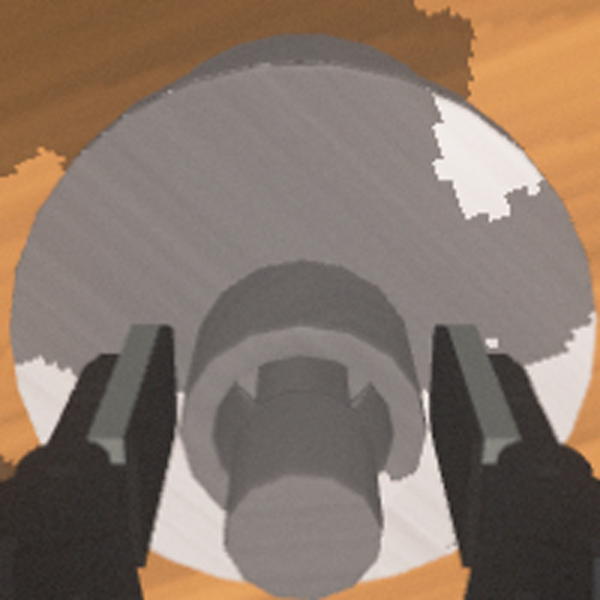

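The collar is centred, with equal gaps at (175→183) and (425→433). I'll close on it.

Request:
{"api": "apply_moves", "payload": {
  "moves": [
    [[0, 0, 0], 0, 4.4],
    [[0, 0, 0], 0, 4.2],
    [[0, 0, 0], 0, 4.1],
    [[0, 0, 0], 0, 4.0],
    [[0, 0, 0], 0, 3.9],
    [[0, 0, 0], 0, 3.5],
    [[0, 0, 0], 0, 3.3],
    [[0, 0, 0], 0, 3.3]
  ],
  "force": 45
}}

```text
time_s: 17.65
tool_pos: [0.4966, 0.1547, 0.0861]
tool_rot: [0.826, 0.563, 0.0, 0.0]
force: [-2.3, -0.5, 8.5]
finger_gap: 0.0387
```

```bash
python3 - <<'E'
from h import *
print(robot.get_obs()['tool_pos'],robot.get_obs()['tool_rot'],robot.get_obs()['finger_gap'],robot.get_obs()['force'])
a,_=snap('wrist','w11')
cv2.imwrite('pics/z11w.png',cv2.resize(a[150:350,180:380],None,fx=3,fy=3,interpolation=cv2.INTER_CUBIC)[:,:,::-1])
E
```

```text
[0.49658592 0.1547041  0.08614039] [8.26402635e-01 5.63079630e-01 1.12983575e-04 4.47733298e-05] 0.03870485116673377 [-2.32533604 -0.45121176  8.48414979]
```

View pics/z11w.png

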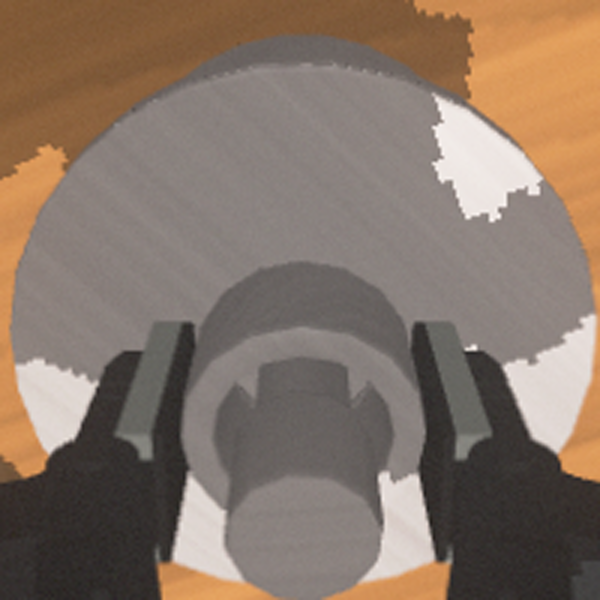

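Request:
{"api": "apply_moves", "payload": {
  "moves": [
    [[0, 0, -0.1], 0, 3.3],
    [[0, 0, -0.2], 0, 3.3],
    [[0, 0, -0.4], 0, 3.3],
    [[0, 0, -0.7], 0, 3.3],
    [[0, 0, -1], 0, 3.3],
    [[0, 0, -1.3], 0, 3.3],
    [[0, 0, -1.6], 0, 3.3],
    [[0, 0, -1.8], 0, 3.3],
    [[0, 0, -1.8], 0, 3.3]
  ]
}}

```text
time_s: 18.82
tool_pos: [0.4967, 0.1547, 0.104]
tool_rot: [0.826, 0.563, 0.0, 0.0]
force: [-1.0, -0.6, -2.2]
finger_gap: 0.0386
```

```bash
python3 - <<'E'
from h import *
print(robot.get_obs()['tool_pos'],robot.get_obs()['tool_rot'],robot.get_obs()['finger_gap'],robot.get_obs()['force'])
a,_=snap('wrist','w12')
cv2.imwrite('pics/z12w.png',cv2.resize(a[150:350,180:380],None,fx=3,fy=3,interpolation=cv2.INTER_CUBIC)[:,:,::-1])
E
```

```text
[0.49668245 0.15468321 0.1039802 ] [8.26458334e-01 5.62997863e-01 1.59154562e-04 5.76377976e-05] 0.038563299247260124 [-1.03000012 -0.57252615 -2.24697954]
```

View pics/z12w.png

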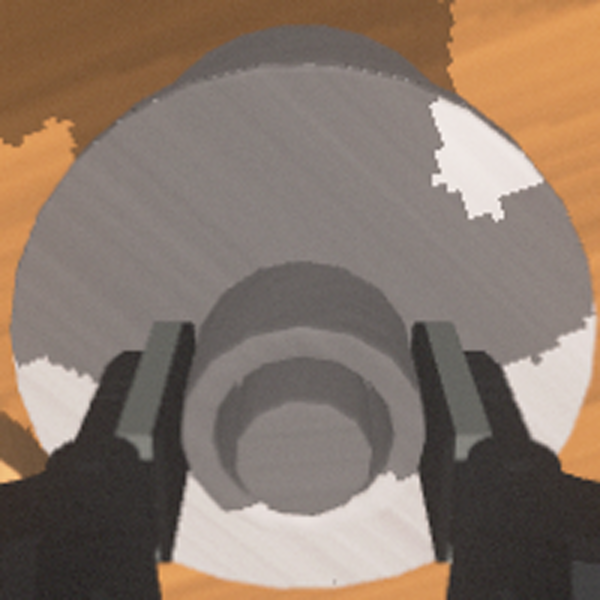

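The knob is sinking through the collar with clearance all round. The load is about one lid, so I'll continue.

Request:
{"api": "apply_moves", "payload": {
  "moves": [
    [[0, 0, -0.4], 0, 3.3],
    [[0, 0, -1], 0, 3.3],
    [[0, 0, -1.8], 0, 3.3],
    [[0, 0, -2.6], 0, 3.3],
    [[0, 0, -3.4], 0, 3.3],
    [[0, 0, -4.2], 0, 3.3],
    [[0, 0, -5], 0, 3.3],
    [[0, 0, -6], 0, 3.3],
    [[0, 0, -7], 0, 3.3],
    [[0, 0, -7.8], 0, 3.3],
    [[0, 0, -8.2], 0, 3.3],
    [[0, 0, -8.2], 0, 3.3]
  ]
}}

```text
time_s: 20.38
tool_pos: [0.4966, 0.1547, 0.186]
tool_rot: [0.826, 0.563, 0.0, 0.0]
force: [0.4, 0.6, -1.2]
finger_gap: 0.0384
```

Request:
{"api": "apply_moves", "payload": {
  "moves": [
    [[0, 0, 0], 0, 3.3],
    [[0, 0, 0], 0, 3.3],
    [[0, 0, 0], 0, 3.3],
    [[0, 0, 0], 0, 3.3]
  ]
}}

```text
time_s: 20.88
tool_pos: [0.4965, 0.1546, 0.1857]
tool_rot: [0.826, 0.563, -0.0, -0.0]
force: [0.4, 0.7, -1.0]
finger_gap: 0.0388
```

```bash
python3 - <<'E'
from h import *
print(robot.get_obs()['tool_pos'],robot.get_obs()['tool_rot'],robot.get_obs()['finger_gap'],robot.get_obs()['force'])
a,_=snap('wrist','w13');b,_=snap('side','s13');c,_=snap('scene','c13')
z=[cv2.resize(x,(390,390),interpolation=cv2.INTER_CUBIC)[:,:,::-1] for x in (b[140:230,193:283],c[110:200,260:350])]
cv2.imwrite('pics/z13.png',np.hstack(z))
E
```

```text
[0.49651639 0.15462536 0.18570035] [ 8.26472424e-01  5.62977197e-01 -8.51953066e-05 -2.05117355e-05] 0.038755038702150066 [ 0.41704071  0.666035   -0.98120895]
```

View pics/z13.png

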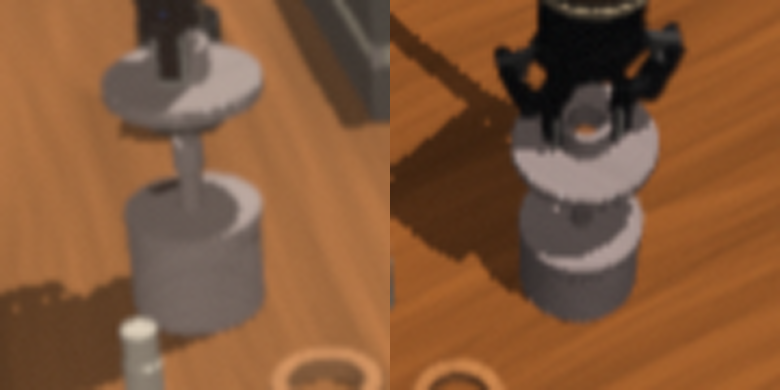

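View pics/w13.png

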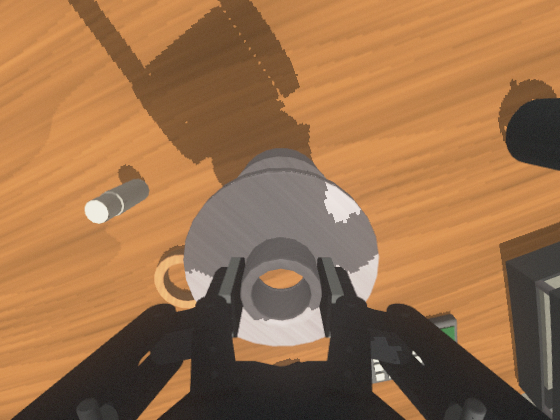

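View pics/s13.png

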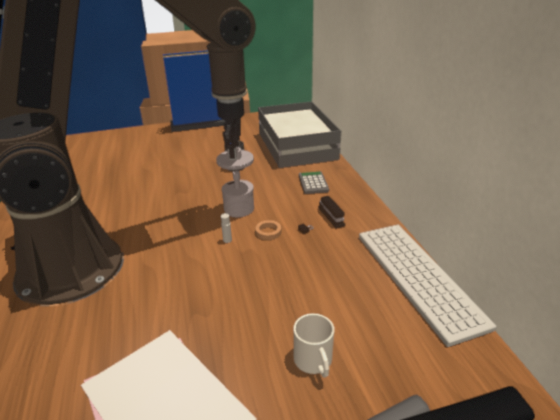

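The outer lid is held clear and level, the inner lid is seated, and nothing else has been disturbed. I'll hand it in.

```bash
python3 - <<'E'
from h import *
print(robot.finish_job())
E
```

```text
the job is handed in; nothing more can be done
None
```

I moved the nested lids onto the tin, and the arm now holds the outer lid alone above it. I handed the job in at about 21 s of the 58 s allowed.

**What I did**
- I gripped the pair by the knob, carried them over the desk and lowered them slowly. Contact came at a TCP height of 0.1135 m, which is exactly the height for the inner lid sitting home, and the reading peaked at about 15 N.
- I let go of the knob, took the outer lid by its collar and lifted it straight up. The collar and knob did not shift in the picture as the jaws closed.

**Last checks**
- **Outer lid:** the arm rose 99.6 mm, so the skirt is about 38 mm above the knob top. The lid looks level, and the tool reading was steady. The finger opening stayed near 38.7 mm through the lift.
- **Inner lid, tin and desk:** the side and scene views show the inner lid seated in the tin. By eye, the tin and the other things on the desk have not moved.

**Disagreements**
- The wrist camera disagreed with the other two cameras by 3–5 mm on absolute positions. I relied on the lid-to-tin offset, on which they agreed to about 1 mm.
- The finger opening read about 2 mm under the knob's 22 mm and about 1 mm under the collar's 40 mm. The knob also looked slightly smaller in the wrist picture than its given size.
- The last force readings, about 1–2 N, scatter around one lid's weight of 1.5 N, so they are only a rough check.

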